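# Lift the coin tube cassette off the changer's payout base and hold it level

## Robot

A 6-joint arm with a two-finger parallel gripper is mounted at the origin on the work surface. World frame = base frame: x ahead of the robot, y to its left, z up, the work surface at z = 0. Lengths are in mm, angles in rad, forces in N, time in s.
With the tool pointing down it reaches from about 275 to 1000 mm from the base axis. Payload 8.4 kg.
Tool frame: the origin (TCP) lies on the centre line of the jaws, within the pads' length; the fingertips stand r.tip_reach ahead of it and the grasp point (between the pads) lies 11 mm behind it (r.tip_reach is the distance from the TCP to the fingertips, in mm); z points along the fingers, y is the line along which they close (so a half turn about z gives the same grasp; the last joint's range is limited). The gripper opens to 85 mm and grips with 20 to 120 N. Pads are 22 mm wide; open, the fingers measure 114 mm over their backs; the gripper's body (76 mm by 85 mm) begins 54 mm behind the grasp point. The pads swing forward as they close: fully open they stand 13 mm farther back than shut.
Start: joints at [-1.215, 0.353, 1.633, -0, 1.155, -0.002], TCP at [218.883, -585.421, 239.281] pointing down, gripper open.
Joint ranges: [-2.63, 2.63], [-0.92, 2.1], [0.06, 2.66], [-1.3, 4.44], [0, 2.69], [-3.02, 3.02]. Speed limits (rad/s): [2.22, 2.22, 2.79, 3.14, 3.14, 3.14].

## Interface

Orientations are given as [roll, pitch, yaw] about the fixed x, y, z axes, in that order (R = Rz(yaw) Ry(pitch) Rx(roll)).
In Python, from rig import r gives the robot as it stands.
- The arm moves only by the tool carry_out, never from a script. Its argument "targets" is a list of rows, each an object with "dp": the shift along the tool's x, y, z in mm, a list of three; "yaw": the turn about the tool's z in degrees. A call has 1 to 12 rows; each row is the pose to reach, as a shift and turn from the pose commanded when the call began, along the tool's axes at that moment; what a row does not reach only later rows make up. A row lasts 1/8 s, in which the tool goes at most 62.5 mm and 10.7 degrees, less where a joint would pass 70% of its speed; a pose out of reach is approached as far as the arm can. A call with a gripper value outside its range is refused whole. "fingers" is the opening, from -1 (shut) to 1 (fully open), so that 0 is half open, set as the call begins (left out, the last holds). The fingers move at their own pace and stop on an object; "grip_force" is the grip in N (left out, the last holds). Time passes only in rows, so rows that repeat a pose let the fingers close. It gives the time, the measured TCP pose, the force, the opening and the grip force at its end, in the units of the state.
- r.sense(): the state, without advancing time (a new reading comes with each control period).
- r.grab_frame(name): name is "scene" or "side" or "wrist"; returns the picture (480x640x3 uint8, red, green, blue); there is no depth.
- r.get_calibration(name): a dict with "fx", "fy", "cx", "cy" (pixels), "dist_coeffs" ([k1, k2, p1, p2, k3] as OpenCV has them; the pictures are not rectified), "rvec" (rotation vector, rad) and "tvec" (3), from world to camera coordinates, as OpenCV has them. Camera axes: x right, y down, z forward; pixel columns grow to the right and rows downward; lengths in mm; the calibration is good to about 2 mm. A picture is of the moment at which its call begins: read the wrist's pose just before it. get_calibration takes no time and is no camera call; for the wrist camera it gives the pose at the moment of the call.
- r.sign_off(): hands the job in; it is judged then, once.
The state is a dict: "clock": time; "qpos": joint angles; "qvel": joint speeds; "joint_efforts": joint torques, N m; "eef_pos": TCP position; "tcp_rot": TCP orientation; "contact_force": force on the tool from outside, world axes, zero at the start; "wrist_torque": the same for the moment, N m; "opening": opening from 0.0 (shut) to 1.0 (fully open); "grasp_force": force on a finger pad.
Only numpy, scipy, OpenCV 4.12 (cv2) and the standard library are available. Lean on these libraries where they do the work, as an engineer would, in place of code of your own. Each camera call takes 0.05 s, during which the arm holds its last target. There are 200 camera calls.

## Task

The test tokens have been run: lift the five-tube coin cassette by its handle bar straight up out of the changer's payout base and hold it about 100 mm up, above the base, level and still so that the tokens in its tubes can be read, and finish while still holding it there. Two tubes at one end are full and the others nearly empty, so take the bar near the balance point, 31 mm from the bar's middle towards the full end, to keep it level all the way. Pinch the acrylic bar lightly, with 10 to 15 N, spill no token, and leave the other things on the counter alone.

Things in the scene. Friction and masses are not known exactly. Their poses are not given: they have to be found in the camera images.
- cassette_bar (a point): Middle of the clear acrylic handle bar (12 mm wide, 14 mm high, 160 mm long) over the loaded cassette's tubes, 155 mm above the underside of its foot; 38 mm free below it. z up, y along the bar towards the full end, x across (pinch across x). It balances 31 mm from here along +y; held lightly far from there it swings down on the heavy side. The bar cracks above about 25 N of pinch.
- cassette: The loaded coin cassette, standing in the payout base. Origin at the centre of its underside, axes as the bar. Black foot 44 x 170 x 8 mm, five clear tubes in a row along y (31 mm wide, pitch 32, open rims 110 mm up), an end cheek at each end carrying the bar. Coin stacks from the +y end: 90, 78, 4, 6, 4 mm. With tokens 0.67 to 0.88 kg, centre of mass at y +31, z 44 mm.
- bay (a point): Centre of the floor of the bay that the cassette stands in: black payout base of the changer, fixed on an aluminium plate 100 x 202 mm. Floor 36 mm above the worktop; a rim 22 mm high surrounds the cassette's foot with 3 mm of play all round. Axes as the seated cassette; seated, the bar's middle is 155 mm straight above this point.
- spare_cassette: Bystander: an empty cassette of the same make and height but with only three tubes (foot 44 x 106 mm), standing on the worktop itself. Origin at the centre of its underside, y along its row of tubes.
- faceplate: Bystander: silver die-cast changer faceplate 205 x 135 mm, 22 mm thick, lying flat. Origin at the centre of its underside, x along its length.
- cashbox_lid: Bystander: blue plastic cashbox lid 150 x 225 x 26 mm, lying flat. Origin at the centre of its underside, y along its length.
- spring_puller: Bystander: chrome spring loop puller, 6 mm wire, 170 mm long, with a 38 mm wide loop at its -x end and a hook at its +x end, lying flat. Origin at its middle on the worktop.
- acceptor: Bystander: grey coin acceptor module 125 x 90 x 56 mm lying on its side. Origin at the centre of its underside, x along its length.
- screwdriver: Bystander: screwdriver lying flat, handle to its -x.
- token0_center (a point): Centre of the loose copper test token (23 mm across, 3 mm thick, 14 g) lying on the coins in the first tube (full end, +y) of the loaded cassette; the fifth tube (-y end) has none.
- token1_center (a point): Centre of the loose copper test token (23 mm across, 3 mm thick, 14 g) lying on the coins in the second tube of the loaded cassette; the fifth tube (-y end) has none.
- token2_center (a point): Centre of the loose copper test token (23 mm across, 3 mm thick, 14 g) lying on the coins in the third (middle) tube of the loaded cassette; the fifth tube (-y end) has none.
- token3_center (a point): Centre of the loose copper test token (23 mm across, 3 mm thick, 14 g) lying on the coins in the fourth tube of the loaded cassette; the fifth tube (-y end) has none.
There are look-alikes about, which are no part of the job. What is shaped like the part that bears bay but yellow is not meant.

How it is judged:
By the outcome, as a careful person would: the job done as asked, in the order asked, and still so for the second after the job is handed in, while the arm keeps its last pose, push and grip.
It also fails if it takes over 34 s, if anything falls off the work surface, if the arm or the gripper's body presses on something with over 40 N, if the wrist force passes 120 N, or if a joint passes its speed limit or range.

## Working session

There is one attempt and no reset: what is moved stays moved. The work goes in short steps, Python scripts to look and compute and a tool call to move; the robot and the scene stay as the last step left them, time stands still between calls to the robot, and variables do not carry over. Pictures are saved under pics/ and viewed, at most 10 in all, crops included, and the job is handed in when it is done.

Besides the shell and the picture viewer there is one more tool, called after "Request:" in YAML: its name, and indented under it one key for each argument. carry_out: Moves the arm, as the interface text tells. Its arguments: {"type":"object","properties":{"targets":{"type":"array","items":{"type":"object","properties":{"dp":{"type":"array","items":{"type":"number"}},"yaw":{"type":"number"}}}},"fingers":{"type":"number"},"grip_force":{"type":"number"}},"required":["targets"]}

```bash
ls; mkdir -p pics
python3 - <<'E'
from rig import r
import cv2
print(r.sense(), r.tip_reach)
for n in("scene","side","wrist"):
    c=r.get_calibration(n);print(n,c)
    cv2.imwrite(f"pics/{n}0.png",r.grab_frame(n)[:,:,::-1])
E
```

```text
pics
{'clock': 0.0, 'qpos': array([-1.21539131e+00,  3.53634090e-01,  1.63410918e+00, -4.10081005e-05,
        1.15524461e+00, -2.39401045e-03]), 'qvel': array([-2.76279947e-04,  2.76159905e-05,  7.54799900e-04,  1.69625433e-03,
        1.86744745e-03,  3.55251930e-05]), 'joint_efforts': array([ 3.71615170e-03, -6.05249405e+01, -3.42069340e+01,  4.13323323e-04,
        9.42733604e-03, -5.78071990e-07]), 'eef_pos': array([ 218.71352569, -584.98623923,  238.58115185]), 'tcp_rot': array([-3.14019735e+00,  3.41546471e-05,  3.57815631e-01]), 'contact_force': array([-0.62032251, -0.18879945, -0.11486296]), 'wrist_torque': array([-0.03024206, -0.00952188,  0.01804073]), 'grasp_force': 0.0, 'opening': 0.9998930918622321} 8.0
scene {'fx': 565.19089696601, 'fy': 565.19089696601, 'cx': 327.77263944167487, 'cy': 233.06661774006068, 'dist_coeffs': array([-0.01303133,  0.        ,  0.        ,  0.        ,  0.        ]), 'rvec': array([ 2.02584977,  1.13394948, -0.53249287]), 'tvec': array([-322.06549302, -168.21239492, 1803.97348885])}
side {'fx': 433.3054154732756, 'fy': 433.3054154732756, 'cx': 319.2665789738598, 'cy': 242.30763941803886, 'dist_coeffs': array([-0.01204402,  0.        ,  0.        ,  0.        ,  0.        ]), 'rvec': array([ 0.25644188, -2.60669766,  1.51121396]), 'tvec': array([531.61187674, 146.29377494, 994.79455567])}
wrist {'fx': 394.8257548687812, 'fy': 394.8257548687812, 'cx': 317.9558596103009, 'cy': 240.10072984330267, 'dist_coeffs': array([-0.00399305,  0.        ,  0.        ,  0.        ,  0.        ]), 'rvec': array([-2.36890455,  1.64345943,  0.25286358]), 'tvec': array([-624.9642209 ,  -38.71736302,  380.37635717])}
```

View pics/scene0.png

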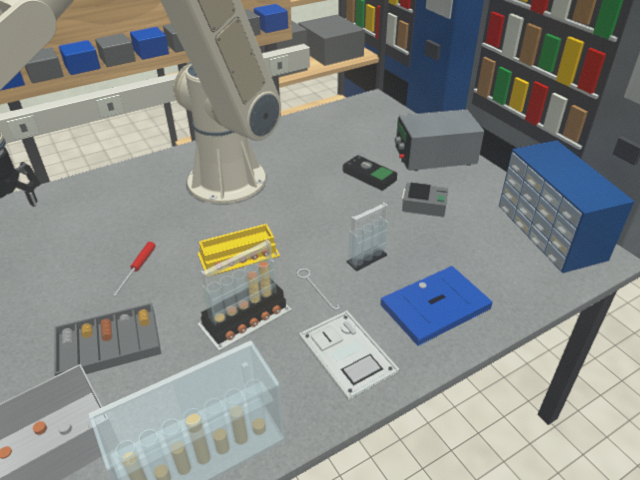

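View pics/side0.png

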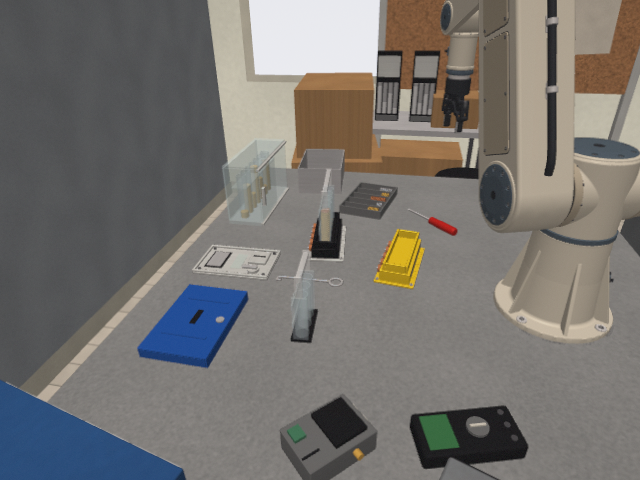

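Loaded cassette in the black base: scene about (243,300), bar from (203,269) to (270,245), tall stacks at the right end. Candidates: the spare three-tube cassette at (368,240), the empty yellow base at (238,248), and the tubes in the clear box at (190,430). I choose the five-tube one in the black base. Next is one close crop of it to check.

Run:
```python
import cv2,numpy as np
a=cv2.imread("pics/scene0.png")[230:350,190:300]; b=cv2.imread("pics/side0.png")[160:280,290:370]
a=cv2.resize(a,None,fx=4,fy=4,interpolation=2);b=cv2.resize(b,None,fx=4,fy=4,interpolation=2)
cv2.imwrite("pics/c1.png",np.hstack([a,b]))
```

```text
(no output)
```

View pics/c1.png

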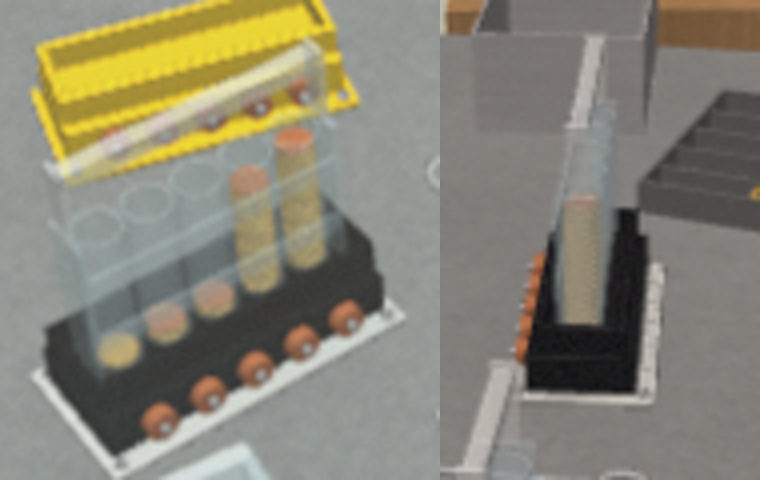

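The crop shows the five-tube cassette in the black base. The tall stacks are at the right end in the scene view (265,262), which is the near end in the side view. Bar-top ends are scene (203,271.5) and (268.5,241.5), and side (324.5,190) and (329,169.5).

```bash
cat > h.py <<'E'
import cv2,numpy as np
from rig import r
def ray(c,px):
    K=np.array([[c["fx"],0,c["cx"]],[0,c["fy"],c["cy"]],[0,0,1]])
    u=cv2.undistortPoints(np.array([[px]],float),K,c["dist_coeffs"])[0,0]
    R=cv2.Rodrigues(c["rvec"])[0]; return -R.T@c["tvec"], R.T@np.array([*u,1])
def onz(c,px,z):
    o,d=ray(c,px); return o+d*(z-o[2])/d[2]
def proj(c,P):
    K=np.array([[c["fx"],0,c["cx"]],[0,c["fy"],c["cy"]],[0,0,1]])
    return cv2.projectPoints(np.array(P,float).reshape(-1,3),c["rvec"],c["tvec"],K,c["dist_coeffs"])[0][:,0]
def totool(dw):
    from scipy.spatial.transform import Rotation as Ro
    return Ro.from_euler("xyz",r.sense()["tcp_rot"]).as_matrix().T@np.array(dw)
E
python3 - <<'E'
from h import *
s=r.get_calibration("scene");d=r.get_calibration("side")
for c,p in((s,[(203,271.5),(268.5,241.5)]),(d,[(329,169.5),(324.5,190)])):
    a,b=[onz(c,q,198) for q in p]; v=b-a
    print(a.round(),b.round(),np.linalg.norm(v).round(),np.degrees(np.arctan2(v[1],v[0])).round(1),((a+b)/2).round())
# base plate corners scene, z~3
for q in[(199,324),(219.5,347),(291,309)]: print(onz(s,q,3).round())
E
```

```text
[ 567. -279.  198.] [ 552. -117.  198.] 163.0 95.2 [ 559. -198.  198.]
[ 568. -270.  198.] [ 552. -122.  198.] 149.0 96.3 [ 560. -196.  198.]
[ 524. -301.    3.]
[ 613. -287.    3.]
[596. -92.   3.]
```

Request:
carry_out:
  targets:
    - {"dp": [25, -15, -45], "yaw": -8}
    - {"dp": [65, -40, -70], "yaw": -15}
    - {"dp": [110, -65, -91], "yaw": -22}
    - {"dp": [160, -95, -91], "yaw": -30}
    - {"dp": [210, -125, -91], "yaw": -38}
    - {"dp": [260, -155, -91], "yaw": -46}
    - {"dp": [310, -185, -91], "yaw": -54}
    - {"dp": [360, -212, -91], "yaw": -62}
    - {"dp": [410, -242, -91], "yaw": -69}
    - {"dp": [445, -262, -91], "yaw": -75}
    - {"dp": [463, -273, -91], "yaw": -75}
    - {"dp": [463, -273, -91], "yaw": -75}

```text
clock: 1.65
eef_pos: [557.2, -166.9, 329.9]
tcp_rot: [-3.141, -0.0, 1.667]
contact_force: [-0.7, 0.1, -0.0]
opening: 1.001
grasp_force: 0.0
```

Run:
```python
from h import *
s=r.sense();print(s["clock"],s["eef_pos"],s["tcp_rot"],s["qpos"],s["contact_force"])
c=r.get_calibration("wrist");cv2.imwrite("pics/w1.png",r.grab_frame("wrist")[:,:,::-1])
print(c["rvec"],c["tvec"])
a,b=np.array([567,-276,198]),np.array([552,-120,198])
print(proj(c,[a,b,[557,-167,198]]))
```

```text
1.65 [ 557.22129362 -166.87377895  329.94088161] [-3.14093513e+00 -1.01542959e-04  1.66657082e+00] [-2.93464218e-01  2.12253959e-01  1.62092433e+00 -1.61058290e-04
  1.30906124e+00 -3.89197020e-01] [-0.65459293  0.05261869 -0.03446139]
[-2.83622938 -0.13557576 -0.02001635] [-538.83712565 -275.82353257  401.08601039]
[[316.91897841 363.79675529]
 [316.64159925 161.28229696]
 [317.4165475  229.54620951]]
```

View pics/w1.png

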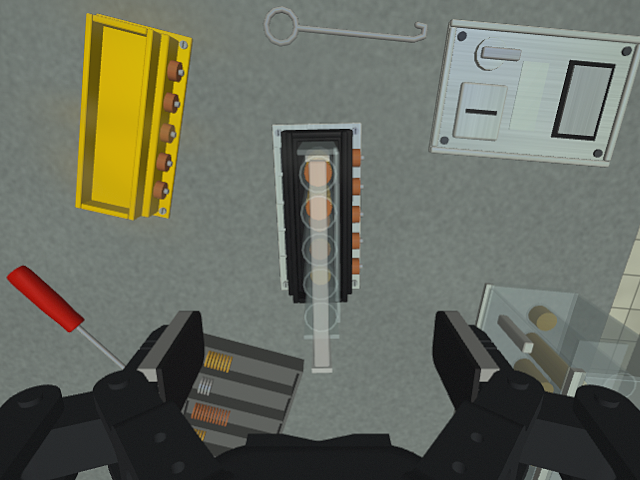

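The wrist view shows the bar from its near end (321,372) to its far end at about (317,155). The copper tokens on the full stacks are at (318,172) and (318,208).

Run:
```python
from h import *
c=r.get_calibration("wrist");im=cv2.imread("pics/w1.png")
g=cv2.cvtColor(im,6).astype(int)
for y in(355,362,320,310,200,165): print(y,g[y-1:y+2,296:344].mean(0).astype(int))
print("col",g[364:380,317:326].mean(1).astype(int),g[140:166,312:324].mean(1).astype(int))
```

```text
355 [123 122 121 118 115 114 115 116 118 120 121 122 122 121 120 117 115 102
 124 153 159 157 157 157 157 157 157 158 157 157 158 157 150 127 112 119
 125 123 119 117 114 113 114 117 119 118 116 113]
362 [ 57  57  57  57  57  57  53  72 110 125 122 122 123 121 120 118 115 104
 125 152 157 157 156 157 156 157 157 157 158 157 158 157 153 129 108 112
 118 119 120 122 122 123 122 123 123 121 120 120]
320 [123 123 123 124 123 122 118 116 122 138 134 115 111 112 113 113 103 124
 155 160 158 158 158 158 158 158 159 159 158 157 159 159 126 100 106 106
 105 103 101 123 143 145 147 147 127 115 116 116]
310 [119 119 120 121 122 122 122 121 110 115 127 125 118 113 111 111 112 134
 157 161 160 159 160 159 159 159 158 159 158 158 158 157 125  99 104 104
 105 109 116 128 126 134 150 149 132 118 119 117]
200 [ 35  37  30  31  36  34  43  53  62  80 123 136 127 132 153 174 178 176
 176 177 177 177 177 178 179 179 178 178 180 174 136 115 128 140 140 105
  70  71  95 118 132 120 101  75  26  17  22  33]
165 [ 46  40  41  42  58  85 102  95  74  81 104 108 124 150 172 178 176 176
 176 176 176 177 178 177 178 178 177 179 175 158 131 112 109 101  83  67
  83 121 129 131 132 117  95  64  36  28  32  41]
col [158 160 142 108 146 179 175 178 160 121 115 119 122 124 122 119] [ 29  49  72  69  68  67  73  81  81 101 127 127 126 126 117 145 189 183
 175 164 141 152 168 174 177 177]
```

Run:
```python
from h import *
c=r.get_calibration("wrist")
P=[onz(c,q,198) for q in((321.4,358),(320.4,310),(317.7,200),(317.2,165))]
print(np.round(P,1)); v=P[-1]-P[0]; print(np.degrees(np.arctan2(v[1],v[0])))
for q in((321.5,367),(321.6,372),(317,156),(317,161)): print(q,onz(c,q,198).round(1))
s=r.sense();t=s["eef_pos"]
# tokens of full tubes: tops z=36+8+stack+3
print(onz(c,(318,172),137),onz(c,(318,208),125))
```

```text
[[ 569.3 -271.4  198. ]
 [ 564.5 -230.1  198. ]
 [ 554.6 -146.9  198. ]
 [ 552.  -123.3  198. ]]
96.66323395197135
(321.5, 367) [ 570.2 -279.5  198. ]
(321.6, 372) [ 570.7 -284.1  198. ]
(317, 156) [ 551.3 -117.4  198. ]
(317, 161) [ 551.6 -120.7  198. ]
[ 553.7245599  -135.92958739  137.        ] [ 556.85119364 -168.84920188  125.        ]
```

Request:
carry_out:
  targets:
    - {"dp": [-1, 0, 25], "yaw": -1}
    - {"dp": [-2, 0, 50], "yaw": -1}
    - {"dp": [-2, 0, 75], "yaw": -1}
    - {"dp": [-2, 0, 100], "yaw": -1}
    - {"dp": [-2, 0, 120], "yaw": -1}
    - {"dp": [-2, 0, 135], "yaw": -1}
    - {"dp": [-2, 0, 145], "yaw": -1}
    - {"dp": [-2, 0, 150], "yaw": -1}
    - {"dp": [-2, 0, 150], "yaw": -1}
  fingers: -0.3
  grip_force: 10

```text
clock: 2.82
eef_pos: [557.2, -169.7, 180.4]
tcp_rot: [3.142, 0.0, 1.684]
contact_force: [-0.3, 0.3, 0.8]
opening: 0.347
grasp_force: 0.0
```

Run:
```python
from h import *
print(r.sense()["eef_pos"],{k:v for k,v in r.sense().items() if k not in("qpos","qvel","eef_pos")})
cv2.imwrite("pics/w2.png",r.grab_frame("wrist")[:,:,::-1])
```

```text
[ 557.17222728 -169.66291611  180.35917423] {'clock': 2.825, 'joint_efforts': array([-1.26911625e-01, -5.64235425e+01, -3.05928683e+01, -6.86657993e-03,
       -7.96794472e-02,  9.61395672e-04]), 'tcp_rot': array([3.14157101e+00, 4.81124898e-05, 1.68408227e+00]), 'contact_force': array([-0.25258394,  0.25733301,  0.76326722]), 'wrist_torque': array([-0.00458673,  0.02229669,  0.02941971]), 'grasp_force': 0.0, 'opening': 0.34740456660962016}
```

View pics/w2.png

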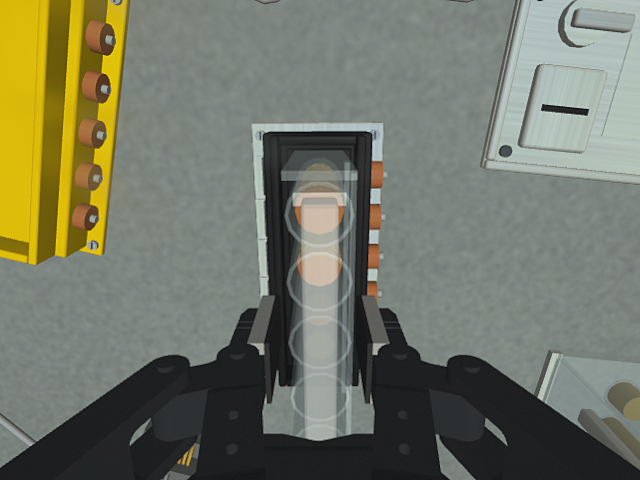

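The bar is centred between the pads, with its far (full) end at about (320,200). Now I'll check the distance along the bar from that end and close gently.

Run:
```python
from h import *
c=r.get_calibration("wrist");g=cv2.cvtColor(cv2.imread("pics/w2.png"),6).astype(int)
print(g[185:215,312:328].mean(1).astype(int))
t=r.sense()["eef_pos"]
for q in((320,193),(320,198),(320,204)):
  p=onz(c,q,198); print(p.round(1), np.hypot(*(p-t)[:2]).round(1), "want 49")
```

```text
[133 121 119 121 123 122 116 155 200 194 194 188 167 156 159 160 160 161
 160 168 183 181 181 185 190 192 191 191 191 191]
[ 552.1 -116.4  198. ] 53.6 want 49
[ 552.3 -117.9  198. ] 52.0 want 49
[ 552.5 -119.7  198. ] 50.2 want 49
```

Request:
carry_out:
  targets:
    - {"dp": [0, 0, 0], "yaw": 0}
    - {"dp": [0, 0, 0], "yaw": 0}
    - {"dp": [0, 0, 0], "yaw": 0}
    - {"dp": [0, 0, 0], "yaw": 0}
  fingers: -1
  grip_force: 10

```text
clock: 3.38
eef_pos: [557.7, -169.6, 180.9]
tcp_rot: [3.14, 0.0, 1.684]
contact_force: [2.0, 1.3, 5.4]
opening: 0.136
grasp_force: 22.2
```

Request:
carry_out:
  targets:
    - {"dp": [0, 0, 0], "yaw": 0}
    - {"dp": [0, 0, 0], "yaw": 0}
  fingers: -0.74
  grip_force: 10

```text
clock: 3.62
eef_pos: [557.7, -169.6, 180.9]
tcp_rot: [3.14, 0.0, 1.684]
contact_force: [0.5, 0.8, 5.1]
opening: 0.137
grasp_force: 22.3
```

Request:
carry_out:
  targets:
    - {"dp": [0, 0, 0], "yaw": 0}
    - {"dp": [0, 0, 0], "yaw": 0}
  fingers: -0.73
  grip_force: 6

```text
clock: 3.88
eef_pos: [557.7, -169.6, 180.9]
tcp_rot: [3.14, 0.0, 1.684]
contact_force: [2.0, 0.4, 4.5]
opening: 0.134
grasp_force: 21.2
```

Request:
carry_out:
  targets:
    - {"dp": [0, 0, 0], "yaw": 0}
    - {"dp": [0, 0, 0], "yaw": 0}
  fingers: -0.715

```text
clock: 4.12
eef_pos: [557.0, -169.5, 180.1]
tcp_rot: [-3.141, -0.0, 1.684]
contact_force: [0.7, -0.2, 0.2]
opening: 0.138
grasp_force: 0.5
```

Request:
carry_out:
  targets:
    - {"dp": [0, 0, 0], "yaw": 0}
    - {"dp": [0, 0, 0], "yaw": 0}
  fingers: -0.722

```text
clock: 4.38
eef_pos: [557.0, -169.6, 180.1]
tcp_rot: [-3.141, -0.0, 1.684]
contact_force: [-0.0, 0.5, -0.2]
opening: 0.139
grasp_force: 3.7
```

Request:
carry_out:
  targets:
    - {"dp": [0, 0, 0], "yaw": 0}
    - {"dp": [0, 0, 0], "yaw": 0}
  fingers: -0.726

```text
clock: 4.62
eef_pos: [557.0, -169.5, 180.1]
tcp_rot: [-3.141, -0.0, 1.684]
contact_force: [0.4, -1.0, -0.6]
opening: 0.142
grasp_force: 7.7
```

Request:
carry_out:
  targets:
    - {"dp": [0, 0, 0], "yaw": 0}
    - {"dp": [0, 0, 0], "yaw": 0}
  fingers: -0.731

```text
clock: 4.88
eef_pos: [557.0, -169.5, 180.1]
tcp_rot: [-3.141, -0.0, 1.684]
contact_force: [1.3, -0.7, -1.9]
opening: 0.134
grasp_force: 12.9
```

Run:
```python
from h import *
for i in range(3):
  s=r.sense();print(s["clock"],s["grasp_force"],s["opening"],s["contact_force"]); r.grab_frame("wrist")
```

```text
4.875 12.884133607149124 0.1343382583723932 [ 1.32574436 -0.73055839 -1.87178134]
4.925 12.871959060430527 0.13435267665904368 [ 1.43094185 -0.6440136  -3.04327392]
4.975 12.862477004528046 0.13662354327042683 [ 0.49256887  0.24277966 -1.98983489]
```

Request:
carry_out:
  targets:
    - {"dp": [0, 0, -1], "yaw": 0}
    - {"dp": [0, 0, -2], "yaw": 0}
    - {"dp": [0, 0, -3], "yaw": 0}
    - {"dp": [0, 0, -4], "yaw": 0}
    - {"dp": [0, 0, -6], "yaw": 0}
    - {"dp": [0, 0, -8], "yaw": 0}
    - {"dp": [0, 0, -8], "yaw": 0}
    - {"dp": [0, 0, -8], "yaw": 0}

```text
clock: 6.02
eef_pos: [557.1, -169.6, 188.3]
tcp_rot: [3.142, 0.0, 1.684]
contact_force: [0.3, -0.2, -6.2]
opening: 0.14
grasp_force: 12.5
```

Run:
```python
from h import *
s=r.sense();print(s["grasp_force"],s["contact_force"],s["wrist_torque"],s["eef_pos"])
a=r.grab_frame("scene")[220:340,180:310,::-1];b=r.grab_frame("wrist")[:,:,::-1]
a=cv2.resize(a,(520,480));cv2.imwrite("pics/l1.png",cv2.resize(np.hstack([a,b]),(800,331)))
```

```text
12.530935853719711 [ 0.29449266 -0.18074039 -6.17338993] [-0.0021884 -0.0307018  0.0023325] [ 557.13522288 -169.55755463  188.27861677]
```

View pics/l1.png

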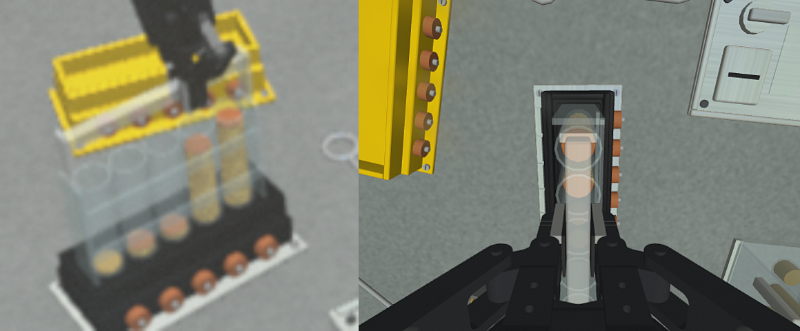

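The cassette and gripper look as expected, with the bar level in the scene crop. I'll check for slip by seeing whether the bar's end stays put in the wrist image (row 192 before).

```bash
cat >> h.py <<'E'
def edge():
    F=[];
    for i in range(3):
        g=cv2.cvtColor(r.grab_frame("wrist"),7).astype(int); F.append(r.sense()["contact_force"])
    s=r.sense();print(s["clock"],s["grasp_force"],np.mean(F,0).round(2),s["wrist_torque"].round(3),s["eef_pos"].round(1))
    print("far end",g[180:215,312:328].mean(1).astype(int)); print("across",g[214:217,296:346].mean(0).astype(int))
E
python3 -c "
from h import *
edge()
g=cv2.cvtColor(cv2.imread('pics/w2.png'),6).astype(int);print(g[180:215,312:328].mean(1).astype(int),g[214:217,296:346].mean(0).astype(int))"
```

```text
6.275 12.532085627317429 [-0.13  0.29 -7.22] [-0.015  0.024  0.029] [ 557.1 -169.5  188.2]
far end [129 118 132 141 137 133 126 115 116 119 119 117 121 160 193 188 189 179
 156 153 155 155 156 156 157 170 181 174 177 181 185 186 186 186 186]
across [120 119 109 135 159 166 176 183 185 184 184 184 184 185 185 185 186 185
 185 185 186 185 186 187 187 187 186 187 186 186 186 185 186 186 186 187
 189 186 180 175 165 135 113 117 120 110  81  93 112 109]
[127 124 143 143 141 133 121 119 121 123 122 116 155 200 194 194 188 167
 156 159 160 160 161 160 168 183 181 181 185 190 192 191 191 191 191] [106 123 123 114 121 150 168 175 186 190 190 189 190 189 190 191 191 190
 191 191 191 191 191 191 192 192 192 192 192 192 191 192 192 191 191 191
 192 193 192 187 181 180 150 120 121 122 103  86 105 115]
```

Request:
carry_out:
  targets:
    - {"dp": [0, 0, 0], "yaw": 0}
    - {"dp": [0, 0, -1], "yaw": 0}
    - {"dp": [0, 0, -3], "yaw": 0}
    - {"dp": [0, 0, -6], "yaw": 0}
    - {"dp": [0, 0, -9], "yaw": 0}
    - {"dp": [0, 0, -12], "yaw": 0}
    - {"dp": [0, 0, -15], "yaw": 0}
    - {"dp": [0, 0, -18], "yaw": 0}
    - {"dp": [0, 0, -20], "yaw": 0}
    - {"dp": [0, 0, -21], "yaw": 0}
    - {"dp": [0, 0, -21], "yaw": 0}
    - {"dp": [0, 0, -21], "yaw": 0}
  fingers: -0.732

```text
clock: 7.78
eef_pos: [557.1, -169.5, 209.2]
tcp_rot: [-3.141, -0.0, 1.684]
contact_force: [-0.1, -0.4, -6.7]
opening: 0.139
grasp_force: 13.6
```

Run:
```python
from h import *
edge()
a=r.grab_frame("scene")[200:340,170:320,::-1];b=r.grab_frame("side")[140:270,280:380,::-1]
a=cv2.resize(a,(450,420));b=cv2.resize(b,(323,420));cv2.imwrite("pics/l2.png",np.hstack([a,b]))
```

```text
7.925 13.609915673732758 [ 0.06  0.06 -7.13] [-0.043  0.019 -0.007] [ 557.1 -169.5  209.2]
far end [128 118 131 140 135 132 125 114 115 118 118 116 120 159 191 186 187 177
 154 152 153 154 154 154 155 169 179 172 176 180 183 185 184 184 184]
across [119 118 109 134 157 165 174 181 184 183 182 183 182 183 184 184 184 184
 183 184 183 184 184 185 186 185 185 185 184 185 184 184 184 184 185 185
 187 184 178 173 163 133 112 116 118 110  80  90 111 109]
```

View pics/l2.png

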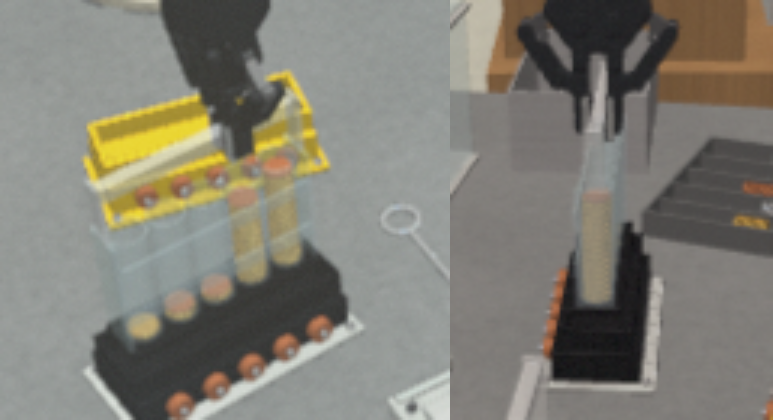

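The cassette has lifted level, and the bar edges in the wrist image haven't changed, so there is no slip. Lifting the remaining 71 mm.

Request:
carry_out:
  targets:
    - {"dp": [0, 0, -1], "yaw": 0}
    - {"dp": [0, 0, -3], "yaw": 0}
    - {"dp": [0, 0, -6], "yaw": 0}
    - {"dp": [0, 0, -10], "yaw": 0}
    - {"dp": [0, 0, -14], "yaw": 0}
    - {"dp": [0, 0, -18], "yaw": 0}
    - {"dp": [0, 0, -22], "yaw": 0}
    - {"dp": [0, 0, -26], "yaw": 0}
    - {"dp": [0, 0, -30], "yaw": 0}
    - {"dp": [0, 0, -33], "yaw": 0}
    - {"dp": [0, 0, -35], "yaw": 0}
    - {"dp": [0, 0, -36], "yaw": 0}

```text
clock: 9.52
eef_pos: [557.1, -169.6, 245.4]
tcp_rot: [3.142, 0.0, 1.684]
contact_force: [0.4, -0.1, -7.8]
opening: 0.135
grasp_force: 13.6
```

Request:
carry_out:
  targets:
    - {"dp": [0, 0, -1], "yaw": 0}
    - {"dp": [0, 0, -3], "yaw": 0}
    - {"dp": [0, 0, -6], "yaw": 0}
    - {"dp": [0, 0, -10], "yaw": 0}
    - {"dp": [0, 0, -15], "yaw": 0}
    - {"dp": [0, 0, -20], "yaw": 0}
    - {"dp": [0, 0, -25], "yaw": 0}
    - {"dp": [0, 0, -29], "yaw": 0}
    - {"dp": [0, 0, -32], "yaw": 0}
    - {"dp": [0, 0, -34], "yaw": 0}
    - {"dp": [0, 0, -35], "yaw": 0}
    - {"dp": [0, 0, -35], "yaw": 0}

```text
clock: 11.02
eef_pos: [557.1, -169.6, 280.2]
tcp_rot: [-3.141, -0.0, 1.684]
contact_force: [0.5, -1.8, -7.6]
opening: 0.135
grasp_force: 13.6
```

Request:
carry_out:
  targets:
    - {"dp": [0, 0, 0], "yaw": 0}
    - {"dp": [0, 0, 0], "yaw": 0}
    - {"dp": [0, 0, 0], "yaw": 0}
    - {"dp": [0, 0, 0], "yaw": 0}
    - {"dp": [0, 0, 0], "yaw": 0}
    - {"dp": [0, 0, 0], "yaw": 0}
    - {"dp": [0, 0, 0], "yaw": 0}
    - {"dp": [0, 0, 0], "yaw": 0}

```text
clock: 12.02
eef_pos: [557.1, -169.5, 280.3]
tcp_rot: [-3.142, -0.0, 1.684]
contact_force: [0.3, 0.0, -7.4]
opening: 0.138
grasp_force: 13.6
```

Run:
```python
from h import *
edge()
a=r.grab_frame("scene")[160:340,160:330,::-1];b=r.grab_frame("side")[90:270,280:400,::-1]
a=cv2.resize(a,(453,480));b=cv2.resize(b,(320,480));cv2.imwrite("pics/l3.png",np.hstack([a,b]))
```

```text
12.175 13.614808022975922 [-0.09 -0.24 -7.11] [ 0.034  0.005 -0.005] [ 557.1 -169.5  280.3]
far end [124 114 126 135 131 128 121 110 111 114 114 112 116 153 184 180 181 171
 149 146 148 149 149 149 150 163 173 166 170 173 177 179 178 178 178]
across [115 115 105 128 152 159 168 175 177 176 176 176 177 176 178 177 177 178
 177 177 178 178 177 178 179 178 178 178 178 178 178 177 178 178 179 178
 179 178 172 168 160 129 108 112 115 105  76  85 105 105]
```

View pics/l3.png

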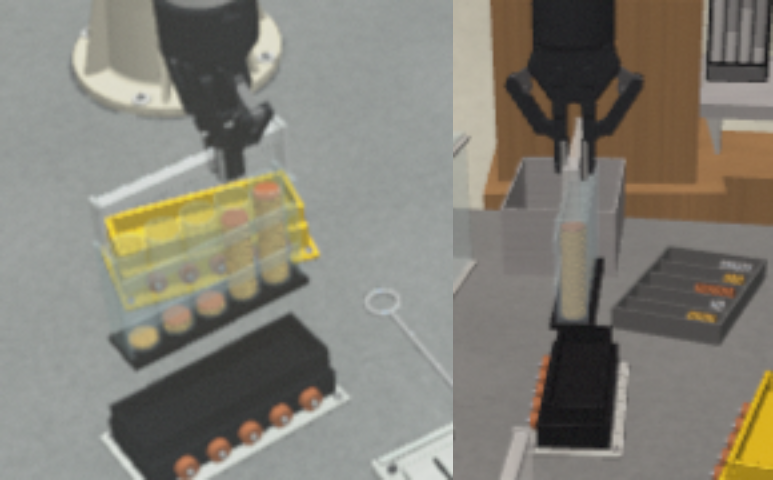

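The cassette hangs level and still, clear of the base. It is 100 mm up, the pinch is 13.6 N, and the tokens are still in their tubes.

```bash
python3 -c "
from rig import r
print(r.sign_off())"
```

```text
the job is handed in; nothing more can be done
None
```

The job is handed in with the cassette held level and still about 100 mm above the base at a 13.6 N pinch and the tokens in place, but on first closing the pinch read about 22 N for at least 0.5 s (over your 10 to 15 N, under the 25 N crack limit) before I eased it off ahead of the lift.

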